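Stand the toppled tool case back up in the bench rack

ROBOT

A 6-joint arm with a two-finger parallel gripper is mounted at the origin on the work surface. World frame = base frame: x ahead of the robot, y to its left, z up, the work surface at z = 0. Lengths are in m, angles in degrees, forces in N, time in s.
With the tool pointing down it reaches from about 0.275 to 0.85 m from the base axis. Payload 5.2 kg.
Tool frame: the origin (TCP) lies at the very end of the fingers, on their centre line; the grasp point (between the pads) lies 19 mm behind it; z points along the fingers, y is the line along which they close (so a half turn about z gives the same grasp; the last joint's range is limited). The gripper opens to 85 mm and grips with 20 to 120 N. Pads are 22 mm wide; open, the fingers measure 114 mm over their backs; the gripper's body (76 mm by 85 mm) begins 54 mm behind the grasp point. The pads swing forward as they close: fully open they stand 13 mm farther back than shut.
Start: joints at [53.984, 14.817, 87.949, -0, 77.235, -11.62], TCP at [0.227, 0.501, 0.231] pointing down, gripper open.
Joint ranges: [-179.93, 179.93], [-52.35, 119.4], [10.71, 147.94], [-69.91, 249.91], [12.55, 155.21], [-178.61, 178.61]. Speed limits (degrees/s): [147.25, 147.25, 180, 180, 180, 180].

INTERFACE

Orientations are given as [roll, pitch, yaw] about the fixed x, y, z axes, in that order (R = Rz(yaw) Ry(pitch) Rx(roll)).
In Python, from workcell import observe, snapshot, get_calibration, finish_job, outline_of, mark_of gives the robot as it stands. The module is installed in compiled form; this text tells all that it offers.
- The arm moves only by the tool play_rows, never from a script. Its argument "steps" is a list of rows, each a list of 3 entries, a list of its own where there are three numbers: the shift along the tool's x, y, z in m, then the turn, a rotation vector about the tool's x, y, z in rad, then the closure, from -1 (fully open) to 1 (shut), so that 0 is half open. A call has 1 to 20 rows; each row is the pose to reach, as a shift and turn from the pose commanded when the call began, along the tool's axes at that moment; what a row does not reach only later rows make up. A row lasts 1/10 s, in which the tool goes at most 50 mm and 8.59 degrees, less where a joint would pass 70% of its speed; a pose out of reach is approached as far as the arm can. A call with a gripper value outside its range is refused whole. The fingers move at their own pace and stop on an object; "grip_force" is the grip in N (left out, the last holds). Time passes only in rows, so rows that repeat a pose let the fingers close. It gives the time, the measured TCP pose, the force, the opening and the grip force at its end, in the units of the state.
- observe(): the state, without advancing time (a new reading comes with each control period).
- snapshot(name): name is "scene" or "top"; returns the picture (420x560x3 uint8, red, green, blue); there is no depth.
- get_calibration(name): a dict with "mtx" (3x3 intrinsics, pixels), "R" (3x3) and "t" (3): a world point X has camera coordinates R X + t. Camera axes: x right, y down, z forward; pixel columns grow to the right and rows downward; lengths in m; the calibration is good to about 2 mm. A picture is of the moment at which its call begins. get_calibration takes no time and is no camera call.
- finish_job(): hands the job in; it is judged then, once.
Trained networks look in the newest picture that a camera, given by its name, has taken for a name from the list of things; names that differ only in an ending like _2 or _b are one class to them, and where a whole thing is asked for, a point or a joint stands for the part that bears it (a point fixed in the world has none). Each returns a list of dicts, best first, with "p" (0 to 1); they miss things now and then, are a little off and sometimes report something else, mostly with a low value. They report only what shows in the picture. A call takes as long as a camera call.
- outline_of(label, camera): "mask" (420x560 bool, what is visible of it).
- mark_of(label, camera): "at" ([x, y, z] in m, in world coordinates, good to about 4 mm: a listed point, or the origin of a listed thing).
The state is a dict: "time": time; "joints": joint angles; "dq": joint speeds; "effort": joint torques, N m; "tcp_pos": TCP position; "ee_rot": TCP orientation; "ft_force": force on the tool from outside, world axes, zero at the start; "wrist_torque": the same for the moment, N m; "grip_width": finger opening in m; "gripper_force": force on a finger pad.
Only numpy, scipy, OpenCV 4.12 (cv2) and the standard library are available. Lean on these libraries where they do the work, as an engineer would, in place of code of your own. Each camera call takes 0.05 s, during which the arm holds its last target. There are 200 camera calls.

TASK

The red tool case has toppled forward out of the row in the bench rack and lies over the rack's front lip. Tip it back up so that it stands upright on its thin hinge edge on the rack floor, handle up, and slide it gently home until it sits flush and square against the front case of the row. Do not force it, leave the other cases standing where they are, and do not disturb the tools beside the rack.

Things in the scene. Friction and masses are not known exactly. Their poses are not given: they have to be found in the camera images.
- rack: grey sheet-steel tray bolted to the bench, open on top, yaw varies. Origin on the bench under its centre; x from front lip (robot side) to end plate, y left, z up. Floor top 18 mm above the bench; inside x -132 to +132 mm, y -111 to +111 mm; lip and side rims 4 mm thick, tops 46 mm above the bench; end plate 125 mm high. Three cases stand in a row against the end plate
- rack_lip (a point): middle of the front lip's top edge (46 mm above the bench, 28 mm above the rack floor); the lip's outer face is 2 mm in front of it. Axes as the rack's. In front of the lip is free bench
- rack_home (a point): point on the rack floor at the foot of the row's front face (rack x = +16 mm), axes as the rack's; the red case stands home with its back against that face, its origin about 19 mm in front of this point. The row backs onto the end plate, so it is rigid
- red_case: closed tool case, red, black ribs, yellow latches: 38 mm thick (x, lid face -x), 190 mm wide (y), 140 mm from hinge edge to handle edge (z; folded handle 5 mm more), 0.35 to 0.6 kg, balanced. Origin: centre of hinge-edge face. Starts lid down, handle edge to the robot, 16 to 18 deg from level, across the lip, foot on the floor 86 to 98 mm behind the lip's inner face. Friction 0.5 to 0.7
- red_case_foot (a point): middle of the red case's lid-side hinge corner (case x = -19, z = 0 mm), axes as the case's: the corner that rests on the rack floor and on which it pivots when its handle edge is raised. Past about 75 degrees from level it drops onto its foot by itself, some 10 to 25 mm short of the row. A push higher than some 25 mm above the floor tips it onto the row instead of sliding it
- red_case_edge (a point): middle of the red case's lid-side handle corner (case x = -19, z = 140 mm), axes as the case's: at the start the lower corner of the edge that overhangs the lip by 30 to 45 mm towards the robot, about 60 mm above the bench and free below, where it can be pried up
- blue_case: blue hard plastic tool case of the same size as the red one, standing upright on its hinge edge in the rack's row (which of the three places it has varies); origin at the centre of its underside, z up, x through its 38 mm thickness, y along its 190 mm width. Loose, about 0.45 kg; bystander
- black_case: black hard plastic tool case of the same size as the red one, standing upright on its hinge edge in the rack's row (which of the three places it has varies); origin at the centre of its underside, z up, x through its 38 mm thickness, y along its 190 mm width. Loose, about 0.45 kg; bystander
- green_case: green hard plastic tool case of the same size as the red one, standing upright on its hinge edge in the rack's row (which of the three places it has varies); origin at the centre of its underside, z up, x through its 38 mm thickness, y along its 190 mm width. Loose, about 0.45 kg; bystander
- impact_wrench: red and black cordless impact wrench with battery lying on its side to the right of the rack, 170 mm long (x, anvil to +x), grip and battery reaching 170 mm to -y, 68 mm high; origin on the bench under the motor body. Loose, bystander
- spray_can: spray can with yellow label and red cap standing to the left of the rack, 60 mm diameter, 190 mm high; origin at the centre of its underside. Loose, bystander
- spanner: steel spanner, 200 mm long (x), lying flat on the bench left of the spray can; origin under its middle. Loose, bystander

How it is judged:
By the outcome, as a careful person would: the job done as asked, in the order asked, and still so for the second after the job is handed in, with the robot touching nothing.
It also fails if it takes over 43 s, if anything falls off the work surface, if the arm or the gripper's body presses on something with over 40 N, if the wrist force passes 120 N, or if a joint passes its speed limit or range.

## Working session

There is one attempt and no reset: what is moved stays moved. The work goes in short steps, Python scripts to look and compute and a tool call to move; the robot and the scene stay as the last step left them, time stands still between calls to the robot, and variables do not carry over. Pictures are saved under pics/ and viewed, at most 10 in all, crops included, and the job is handed in when it is done.

Besides the shell and the picture viewer there is one more tool, called after "Emit:" as name(argument=value, ...) on one line, values as JSON. play_rows: Moves the arm, as the interface text tells. Its arguments: {"type":"object","properties":{"steps":{"type":"array"},"grip_force":{"type":"number"}},"required":["steps"]}

```bash
mkdir -p pics; cat > h.py <<'E'
import numpy as np, cv2
from scipy.spatial.transform import Rotation as Ro
from workcell import *
np.set_printoptions(precision=4,suppress=True)
def pic(cam,fn):
    im=snapshot(cam); cv2.imwrite('pics/'+fn,im[:,:,::-1]); return im
def proj(cam,X):
    c=get_calibration(cam); P=np.array(X)@np.array(c['R']).T+c['t']; p=P@np.array(c['mtx']).T; return p[...,:2]/p[...,2:]
def marks(names,cams=('scene','top')):
    for n in names:
        for c in cams:
            r=mark_of(n,c)
            print(n,c,[(round(d['p'],2),np.round(d['at'],4)) for d in r[:2]])
E
python3 - <<'E'
from h import *
a=pic('scene','s0.png');b=pic('top','t0.png')
marks(['rack','rack_lip','rack_home','red_case','red_case_foot','red_case_edge','spray_can','impact_wrench','spanner','blue_case','black_case','green_case'])
s=observe();print(s)
E
```

```text
rack scene [(0.66, array([ 0.7108, -0.0765, -0.0026])), (0.45, array([ 0.6818,  0.1283, -0.0009]))]
rack top [(0.83, array([ 0.7107, -0.0759,  0.0003]))]
rack_lip scene [(0.57, array([ 0.7269, -0.0783,  0.0148]))]
rack_lip top []
rack_home scene [(0.7, array([ 0.722 , -0.0779,  0.017 ]))]
rack_home top [(0.68, array([ 0.7227, -0.0767,  0.0168]))]
red_case scene [(0.63, array([ 0.6739, -0.0784,  0.0386]))]
red_case top [(0.83, array([ 0.6759, -0.0763,  0.0359])), (0.17, array([0.7559, 0.249 , 0.0047]))]
red_case_foot scene [(0.85, array([ 0.6673, -0.0768,  0.0195]))]
red_case_foot top []
red_case_edge scene [(0.72, array([ 0.5371, -0.0638,  0.0565]))]
red_case_edge top [(0.79, array([ 0.5335, -0.0596,  0.0577])), (0.63, array([ 0.7803, -0.0884,  0.0175]))]
spray_can scene [(0.76, array([ 0.6832,  0.1232, -0.0023]))]
spray_can top [(0.93, array([ 0.6834,  0.1275, -0.0037]))]
impact_wrench scene [(0.64, array([ 0.6261, -0.2777, -0.0011])), (0.21, array([ 0.683 ,  0.1306, -0.0034]))]
impact_wrench top [(0.86, array([ 0.6232, -0.2764,  0.    ]))]
spanner scene [(0.77, array([0.7577, 0.246
[... 304 characters left out ...]
([ 0.7798, -0.0865,  0.0154]))]
black_case top [(0.66, array([ 0.817 , -0.0912,  0.0216]))]
green_case scene [(0.83, array([ 0.7796, -0.0869,  0.0133]))]
green_case top [(0.64, array([ 0.7806, -0.0843,  0.0191]))]
{'time': 1.3, 'joints': array([ 53.9857,  14.816 ,  87.9482,  -0.0007,  77.2347, -11.6205]), 'dq': array([ 0.0033,  0.1113,  0.0055,  0.0875,  0.119 , -0.0175]), 'effort': array([ -0.0008, -44.5939, -29.0883,  -0.0004,   0.001 ,   0.    ]), 'tcp_pos': array([0.2272, 0.5009, 0.2313]), 'ee_rot': array([179.9991,   0.0009, 155.6063]), 'ft_force': array([0.3928, 0.2152, 0.786 ]), 'wrist_torque': array([-0.0331,  0.0071, -0.026 ]), 'gripper_force': 0.0, 'grip_width': 0.0856116691283599}
```

View pics/s0.png

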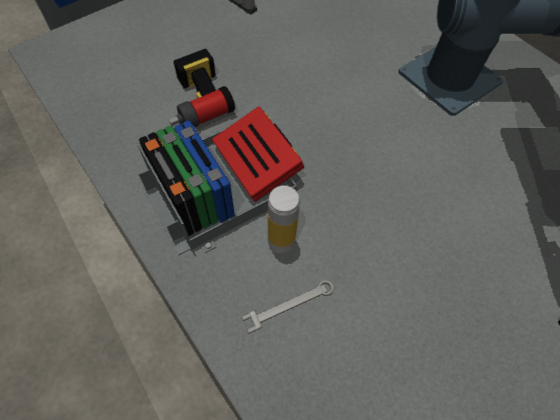

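View pics/t0.png

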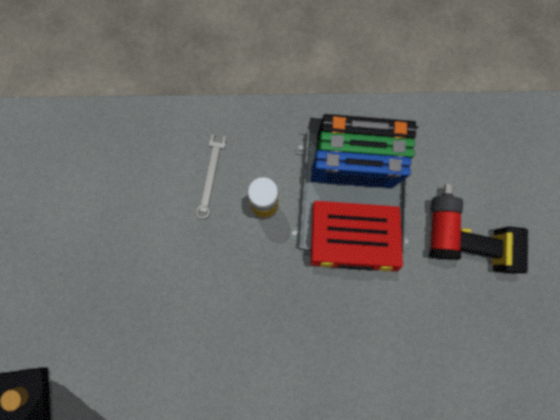

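The red case lies at the front of the rack (top view: red block u 311–403, v 203–269, handle edge towards the robot). The row behind it is blue, green, black (v 115–185). The can is at (263,195) and the wrench at (455,230). Next I'll refine the poses by fitting silhouettes.

```bash
cat > fit.py <<'E'
from h import *
from scipy.optimize import minimize
def box(x,y,z,yaw,th):
    # foot corner pose -> 8 corners; th = angle of case from level
    R=Ro.from_euler('z',yaw,degrees=True)*Ro.from_euler('y',-(90-th),degrees=True)
    B=np.array([[a,b,c] for a in(0,.038) for b in(-.095,.095) for c in(0,.14)])
    return R.apply(B)+[x,y,z]
def sil(cam,C):
    m=np.zeros((420,560),np.uint8); h=cv2.convexHull((proj(cam,C)*16).astype(np.int32)); cv2.fillConvexPoly(m,h,255,shift=4); return cv2.GaussianBlur(m,(0,0),1.5)/255.
def fit(label,p0,full,cams=('scene','top')):
    M={}
    for c in cams:
        r=outline_of(label,c)
        if r: M[c]=cv2.GaussianBlur(r[0]['mask'].astype(np.uint8)*255,(0,0),1.5)/255.
    def cost(p):
        th=p[3] if full else 90; s=0
        for c,m in M.items(): s+=((sil(c,box(p[0]/100,p[1]/100,.018,p[2],th))-m)**2).sum()
        return s
    n=4 if full else 3
    sim=np.vstack([p0[:n]]+[np.array(p0[:n])+np.eye(n)[i]*[1,1,5,5][i] for i in range(n)])
    r=minimize(cost,p0[:n],method='Nelder-Mead',options=dict(initial_simplex=sim,xatol=.01,fatol=.1,maxiter=400))
    print(label,list(M),r.x,r.fun); return r.x
E
python3 - <<'E'
from fit import *
snapshot('scene');snapshot('top')
p=fit('red_case',[66.7,-7.7,-6,17],True)
for c in('scene','top'): fit('red_case',p,True,(c,))
fit('blue_case',[72.2,-7.5,-6,90],False,('top',))
fit('blue_case',[72.2,-7.5,-6,90],False,('scene',))
marks(['rack_lip','rack_home','rack'])
# rack yaw from rim pixels is implicit in the blue case
E
```

```text
red_case ['scene', 'top'] [66.6534 -7.6021 -5.3632 18.5007] 183.95913879277202
red_case ['scene'] [66.9366 -7.9004 -3.9045 15.4331] 78.28693579392541
red_case ['top'] [66.5851 -7.453  -5.4509 20.355 ] 59.651580161476346
blue_case ['top'] [72.3682 -7.1735 -5.2168] 64.62645136485968
blue_case ['scene'] [71.9855 -7.267  -9.6474] 483.3785620915033
rack_lip scene []
rack_lip top [(0.56, array([ 0.5361, -0.0601,  0.0541]))]
rack_home scene [(0.86, array([ 0.7238, -0.08  ,  0.0174]))]
rack_home top [(0.64, array([ 0.7227, -0.0776,  0.018 ]))]
rack scene [(0.94, array([ 0.7089, -0.0761, -0.0017])), (0.54, array([ 0.6712, -0.0781,  0.0365]))]
rack top [(0.66, array([ 0.7136, -0.0746,  0.0003])), (0.39, array([ 0.6748, -0.0782,  0.0354]))]
```

Emit:
play_rows(steps=[[[0.03,0.03,-0.03],[0,0,0],-1],[[0.06,0.06,-0.06],[0,0,0],-1],[[0.06,0.06,-0.06],[0.14,0,0],-1],[[0.06,0.06,-0.06],[0.28,0,0],-1],[[0.06,0.06,-0.06],[0.42,0,0],-1]])

```text
time: 2.5
tcp_pos: [0.197, 0.5809, 0.293]
ee_rot: [-155.8, 0.0, 155.6]
ft_force: [-0.1, 0.6, -0.6]
grip_width: 0.0851
gripper_force: 0.0
```

```bash
python3 - <<'E'
from h import *
s=observe();print(s['time'],s['joints'],s['tcp_pos'],s['ee_rot'])
E
```

```text
2.5 [ 61.7948  36.9046  49.4428  -1.802  117.7711  -4.3463] [0.197  0.5809 0.293 ] [-155.8203    0.0195  155.6462]
```

Emit:
play_rows(steps=[[[0,-0.05,0],[0,0.14,0],-1],[[0,-0.1,0],[0,0.28,0],-1],[[0,-0.15,0],[0,0.42,0],-1],[[0,-0.15,0],[0,0.56,0],-1]])

```text
time: 2.9
tcp_pos: [0.1394, 0.4539, 0.3555]
ee_rot: [-152.3, -29.3, 141.2]
ft_force: [0.2, -0.0, 0.3]
grip_width: 0.0856
gripper_force: 0.0
```

```bash
python3 - <<'E'
from h import *
s=observe();print(s['time'],s['joints'],s['tcp_pos'],s['ee_rot'])
E
```

```text
2.9 [ 42.7886  19.342   75.6393  23.8485 117.0269 -11.0209] [0.1394 0.4539 0.3555] [-152.3052  -29.2947  141.2476]
```

Emit:
play_rows(steps=[[[0,0,0],[0.0,0.1,0.1],-1],[[0,0,0.0],[0,0.2,0.2],-1],[[0,0,0.0],[-0.1,0.3,0.2],-1],[[0,0,0],[-0.2,0.4,0.2],-1]])

```text
time: 3.3
tcp_pos: [0.1419, 0.4561, 0.352]
ee_rot: [-148.0, -43.6, 114.6]
ft_force: [1.0, -1.0, 0.3]
grip_width: 0.0851
gripper_force: 0.0
```

```bash
python3 - <<'E'
from h import *
s=observe();print(s['time'],s['joints'],s['tcp_pos'],s['ee_rot'])
E
```

```text
3.3 [ 28.8113  13.1945  92.4002  40.7635 107.6078  -8.0887] [0.1419 0.4561 0.352 ] [-148.0004  -43.6104  114.5919]
```

```bash
cat > fk.py <<'E'
from h import *
from scipy.optimize import least_squares
D=[([53.9857,14.816,87.9482,-.0007,77.2347,-11.6205],[.2272,.5009,.2313],[179.9991,.0009,155.6063]),
([61.7948,36.9046,49.4428,-1.802,117.7711,-4.3463],[.197,.5809,.293],[-155.8203,.0195,155.6462]),
([42.7886,19.342,75.6393,23.8485,117.0269,-11.0209],[.1394,.4539,.3555],[-152.3052,-29.2947,141.2476]),
([28.8113,13.1945,92.4002,40.7635,107.6078,-8.0887],[.1419,.4561,.352],[-148.0004,-43.6104,114.5919])]
E=lambda a,d:Ro.from_euler(a,d,degrees=True)
def chain(j,s,par):
    d1,a1,off,a2,a3,L,o4,D6,o5=par
    R1=E('z',j[0]);R2=R1*E('y',j[1]);R3=R1*E('y',j[1]+j[2]);R4=R3*E('z',s[0]*j[3]);R5=R4*E('y',s[1]*j[4]);R6=R5*E('z',s[2]*j[5])
    el=R1.apply([a1,off,d1])+R2.apply([0,0,a2]); w=el+R3.apply([a3,0,L])
    p=w+R4.apply([0,o4,0])+R5.apply([o5,0,D6]); return p,R6,el,w
if __name__=='__main__':
    import itertools
    for s in itertools.product([1,-1],repeat=3):
        C=[chain(j,s,[0]*9)[1].inv()*E('xyz',r) for j,_,r in D]
        dev=max((C[0].inv()*c).magnitude() for c in C)*57.3
        print(s,dev,C[0].as_euler('xyz',degrees=True))
        if dev<5:
            f=lambda q:np.concatenate([chain(j,s,q)[0]-p for j,p,_ in D]+[1e-3*(q-[.3,0,.1,.4,0,.4,0,.2,0])])
            r=least_squares(f,[.3,0,.1,.4,0,.4,0,.2,0]); print(r.x, [np.linalg.norm(r.fun[3*i:3*i+3]) for i in range(4)])
E
python3 fk.py
```

```text
(1, 1, 1) 0.0001460898941013504 [ 0.     -0.     90.0001]
[ 0.2212 -0.001   0.1106  0.5347  0.0598  0.4266  0.0002  0.3542 -0.0002] [np.float64(4.688540548752484e-05), np.float64(1.7213359891804213e-05), np.float64(1.8188815512469816e-05), np.float64(3.163323646968561e-05)]
(1, 1, -1) 14.549445126319146 [ 0.     -0.     66.7591]
(1, -1, 1) 82.29591073019881 [154.9279   4.9803 112.1329]
(1, -1, -1) 80.93257791362042 [154.9279   4.9803  88.8919]
(-1, 1, 1) 81.53427215741517 [ 0.0003 -0.0013 89.9997]
(-1, 1, -1) 79.63286919758418 [ 0.0003 -0.0013 66.7587]
(-1, -1, 1) 98.60514236570528 [154.9281   4.9817 112.1326]
(-1, -1, -1) 99.72720060679508 [154.9281   4.9817  88.8916]
```

```bash
cat > ik.py <<'E'
from fk import *
PAR=[.2212,-.001,.1106,.5347,.0598,.4266,.0002,.3542,-.0002]
LO=np.array([-179.9,-52.3,10.8,-69.9,12.6,-178.6]);HI=np.array([179.9,119.4,147.9,249.9,155.2,178.6])
def fk(j):
    p,R,el,w=chain(j,(1,1,1),PAR); return p,R*E('z',90),el,w
def ik(p,R,seeds):
    out=[]
    for s in seeds:
        f=lambda j:np.concatenate([(fk(j)[0]-p)*10,(fk(j)[1]*R.inv()).as_rotvec()])
        r=least_squares(f,np.clip(s,LO+.1,HI-.1),bounds=(LO,HI),x_scale=30)
        if r.cost<1e-7 and not any(np.abs(r.x-o).max()<2 for o in out): out.append(r.x)
    return out
YAW=-5.3; O=np.array([.711,-.0755])
def W(rx,ry,z):
    c=E('z',YAW).apply([rx,ry,0])[:2]+O; return np.array([c[0],c[1],z])
def tool(beta,flip=1,yaw=0):
    # z fwd, pitched down beta; y left*flip
    z=E('z',YAW+yaw).apply([np.cos(np.radians(beta)),0,-np.sin(np.radians(beta))]); y=E('z',YAW+yaw).apply([0,flip,0])
    return Ro.from_matrix(np.c_[np.cross(y,z),y,z])
E
cat > a.py <<'E'
from ik import *
rng=np.random.default_rng(0); S=rng.uniform(LO,HI,(25,6))
for nm,p,bs in [('pre',W(-.24,0,.04),(0,10,17,30,45)),('under',W(-.145,0,.04),(0,10,17,30,45)),('top',W(-.07,0,.134),(0,17,30,45,60)),('push',W(-.075,0,.03),(30,40,50)),('pushend',W(-.022,0,.03),(30,40,45,50))]:
    for b in bs:
        for fl in (1,-1):
            for j in ik(p,tool(b,fl),S): print(nm,b,fl,j.round(0),'el',fk(j)[2].round(2),'w',fk(j)[3].round(2))
E
python3 a.py
```

```text
under 0 1 [-39.  81. 143. 137. 126.  62.] el [ 0.48 -0.24  0.3 ] w [ 0.21 -0.03  0.04]
under 0 -1 [ -39.   81.  143.  137.  126. -118.] el [ 0.48 -0.24  0.3 ] w [ 0.21 -0.03  0.04]
under 10 1 [-38.  71. 148. 145. 112.  69.] el [ 0.47 -0.22  0.4 ] w [ 0.22 -0.03  0.1 ]
under 10 -1 [ -38.   71.  148.  145.  112. -111.] el [ 0.47 -0.22  0.4 ] w [ 0.22 -0.03  0.1 ]
under 30 1 [-32.  39. 146. 154.  64.  88.] el [ 0.34 -0.08  0.64] w [ 0.26 -0.03  0.22]
under 30 -1 [-32.  39. 146. 154.  64. -92.] el [ 0.34 -0.08  0.64] w [ 0.26 -0.03  0.22]
under 45 1 [-27.  23. 137. 145.  27. 106.] el [0.24 0.   0.71] w [ 0.32 -0.04  0.29]
under 45 -1 [-27.  23. 137. 145.  27. -74.] el [0.24 0.   0.71] w [ 0.32 -0.04  0.29]
top 0 1 [-29.  54. 140. 155. 103.  84.] el [ 0.43 -0.12  0.53] w [ 0.29 -0.04  0.13]
top 0 -1 [-29.  54. 140. 155. 103. -96.] el [ 0.43 -0.12  0.53] w [ 0.29 -0.04  0.13]
top 17 1 [-28.  33. 140. 156.  66.  93.] el [ 0.31 -0.04  0.67] w [ 0.3  -0.04  0.24]
top 17 -1 [-28.  33. 140. 156.  66. -87.] el [ 0.31 -0.04  0.67] w [ 0.3  -0.04  0.24]
top 30 1 [-26.  21. 134. 149.  37. 105.] el 
[... 651 characters left out ...]
50 1 [-22.  26. 124. 129.  14. 127.] el [0.26 0.01 0.7 ] w [ 0.41 -0.05  0.3 ]
push 50 -1 [-22.  26. 124. 129.  14. -53.] el [0.26 0.01 0.7 ] w [ 0.41 -0.05  0.3 ]
pushend 30 1 [-23.  39. 128. 159.  48.  95.] el [ 0.35 -0.03  0.64] w [ 0.38 -0.04  0.21]
pushend 30 -1 [-23.  39. 128. 159.  48. -85.] el [ 0.35 -0.03  0.64] w [ 0.38 -0.04  0.21]
pushend 40 1 [-22.  33. 123. 152.  28. 105.] el [ 0.31 -0.    0.67] w [ 0.42 -0.05  0.26]
pushend 40 -1 [-22.  33. 123. 152.  28. -75.] el [ 0.31 -0.    0.67] w [ 0.42 -0.05  0.26]
pushend 45 1 [-21.  31. 120. 142.  18. 115.] el [0.29 0.01 0.68] w [ 0.44 -0.05  0.28]
pushend 45 -1 [-21.  31. 120. 142.  18. -65.] el [0.29 0.01 0.68] w [ 0.44 -0.05  0.28]
```

```bash
cat > plan.py <<'E'
from ik import *
def near(p,R,seed):
    r=ik(p,R,[seed]); return r[0] if r else None
def rows(js,clo,j0=None):
    p0,R0=fk(js[0])[:2] if j0 is None else j0
    o=[]
    for j in js[1:]:
        p,R=fk(j)[:2]; o.append([list(np.round(R0.inv().apply(p-p0),3)+0.),list(np.round((R0.inv()*R).as_rotvec(),2)+0.),clo])
    return str([[list(map(float,a)),list(map(float,b)),c] for a,b,c in o])
def steps(js):  # subdivide joint waypoints to row limits
    out=[js[0]]
    for a,b in zip(js,js[1:]):
        n=1
        while True:
            q=[a+(b-a)*k/n for k in range(n+1)]
            F=[fk(x) for x in q]
            if all(np.linalg.norm(F[k+1][0]-F[k][0])<.045 and (F[k][1].inv()*F[k+1][1]).magnitude()<.145 and np.all(np.abs(q[k+1]-q[k])<[9.5,9.5,11.5,11.5,11.5,11.5]) for k in range(n)): break
            n+=1
        out+=q[1:]
    return out
E
python3 - <<'E'
from plan import *
j0=observe()['joints']
for fl,s6 in((1,100),(-1,-80)):
    seed=[-28,20,138,150,30,s6]
    for rx in (-.19,-.2):
        for z in (.03,.1):
            for b in (35,45,55): print(fl,rx,z,b,near(W(rx,0,z),tool(b,fl),seed))
    for b in (20,25,30): print('U',b,near(W(-.148,0,.027),tool(b,fl),[-33,45,146,150,65,s6]))
E
```

```text
1 -0.19 0.03 35 None
1 -0.19 0.03 45 [-30.9713  23.9456 143.3495 146.692   33.9056  99.8342]
1 -0.19 0.03 55 [-27.0356  18.2623 135.3879 118.1927  13.9456 133.0022]
1 -0.19 0.1 35 None
1 -0.19 0.1 45 [-30.97     9.4655 140.1091 122.0079  21.1754 127.3947]
1 -0.19 0.1 55 None
1 -0.2 0.03 35 None
1 -0.2 0.03 45 [-31.9993  23.766  144.7855 146.4334  35.0727  98.9285]
1 -0.2 0.03 55 [-27.7609  17.6604 136.733  119.4985  14.5825 130.9821]
1 -0.2 0.1 35 None
1 -0.2 0.1 45 [-31.998    8.6095 141.406  121.3819  21.8471 127.1127]
1 -0.2 0.1 55 None
U 20 None
U 25 None
U 30 [-32.4772  42.1986 146.3218 154.6787  67.6455  85.8039]
-1 -0.19 0.03 35 None
-1 -0.19 0.03 45 [-30.9713  23.9456 143.3495 146.692   33.9056 -80.1658]
-1 -0.19 0.03 55 [-27.0356  18.2623 135.3879 118.1927  13.9456 -46.9978]
-1 -0.19 0.1 35 None
-1 -0.19 0.1 45 [-30.97     9.4655 140.1091 122.0079  21.1754 -52.6053]
-1 -0.19 0.1 55 [-27.0752   7.389  131.6758  57.7366  14.5738  14.9957]
-1 -0.2 0.03 35 None
-1 -0.2 0.03 45 [-31.9993  23.766  144.7855 146.4334  35.0727 -81.0715]
-1 -0.2 0.03 55 [-27.7609  17.6604 136.733  119.4985  14.5825 -49.0179]
-1 -0.2 0.1 35 None
-1 -0.2 0.1 45 [-31.998    8.6095 141.406  121.3819  21.8471 -52.8873]
-1 -0.2 0.1 55 [-27.801    6.4195 132.9114  58.9986  14.8381  13.1229]
U 20 None
U 25 None
U 30 [-32.4772  42.1986 146.3218 154.6787  67.6455 -94.1961]
```

```bash
python3 - <<'E'
from plan import *
j0=np.array(observe()['joints'])
A=near(W(-.205,0,.12),tool(45,-1),[-32,8,141,121,22,-53])
B=near(W(-.2,0,.03),tool(45,-1),[-32,24,145,146,35,-81])
q=steps([j0,A]); print(len(q)-1)
for j in q: print(j.round(0),fk(j)[0].round(3),fk(j)[1].as_matrix()[:,2].round(2),fk(j)[3].round(2))
print(rows(q,0))
E
```

```text
26
[ 29.  13.  92.  41. 108.  -8.] [0.142 0.456 0.352] [-0.73  0.31 -0.61] [0.4  0.35 0.57]
[ 26.  13.  94.  43. 104.  -9.] [0.16  0.467 0.347] [-0.69  0.4  -0.6 ] [0.41 0.33 0.56]
[ 24.  13.  96.  46. 101. -11.] [0.181 0.476 0.343] [-0.65  0.48 -0.59] [0.41 0.31 0.55]
[ 22.  12.  98.  49.  97. -12.] [0.204 0.484 0.339] [-0.6   0.56 -0.57] [0.42 0.28 0.54]
[ 19.  12. 100.  51.  94. -13.] [0.228 0.49  0.335] [-0.54  0.63 -0.55] [0.42 0.26 0.53]
[ 17.  11. 102.  54.  91. -14.] [0.255 0.493 0.332] [-0.47  0.7  -0.54] [0.42 0.24 0.52]
[ 15.  11. 104.  56.  87. -15.] [0.283 0.493 0.329] [-0.39  0.76 -0.52] [0.42 0.22 0.51]
[ 12.  11. 105.  59.  84. -17.] [0.312 0.49  0.326] [-0.31  0.81 -0.5 ] [0.42 0.21 0.5 ]
[ 10.  10. 107.  62.  81. -18.] [0.342 0.485 0.322] [-0.22  0.84 -0.49] [0.42 0.19 0.5 ]
[  8.  10. 109.  64.  77. -19.] [0.372 0.475 0.318] [-0.13  0.87 -0.48] [0.42 0.17 0.49]
[  5.  10. 111.  67.  74. -20.] [0.402 0.462 0.314] [-0.03  0.88 -0.47] [0.41 0.15 0.48]
[  3.   9. 113.  70.  71. -22.] [0.432 0.446 0.309] [ 0.06  0.89 -0.46] [0.41 0.13 0.47]
[  0.   9. 115.  72.  67. -23
[... 1940 characters left out ...]
9, 0.198, -0.233], [-1.11, 0.5, 0.4], 0], [[-0.209, 0.198, -0.254], [-1.19, 0.51, 0.46], 0], [[-0.242, 0.194, -0.274], [-1.28, 0.52, 0.52], 0], [[-0.276, 0.187, -0.292], [-1.36, 0.53, 0.59], 0], [[-0.312, 0.177, -0.308], [-1.43, 0.53, 0.67], 0], [[-0.348, 0.163, -0.32], [-1.51, 0.54, 0.75], 0], [[-0.385, 0.146, -0.33], [-1.58, 0.53, 0.83], 0], [[-0.421, 0.126, -0.335], [-1.64, 0.53, 0.92], 0], [[-0.457, 0.104, -0.337], [-1.7, 0.52, 1.02], 0], [[-0.492, 0.079, -0.334], [-1.76, 0.52, 1.12], 0], [[-0.525, 0.052, -0.328], [-1.8, 0.5, 1.22], 0], [[-0.555, 0.023, -0.317], [-1.84, 0.49, 1.33], 0], [[-0.583, -0.006, -0.301], [-1.87, 0.48, 1.45], 0], [[-0.608, -0.036, -0.282], [-1.9, 0.47, 1.56], 0]]
```

Emit:
play_rows(steps=[[[-0.002,0.021,-0.007],[-0.08,0.06,0.01],0],[[-0.005,0.042,-0.016],[-0.15,0.11,0.02],0],[[-0.009,0.063,-0.028],[-0.23,0.16,0.03],0],[[-0.015,0.083,-0.042],[-0.32,0.21,0.05],0],[[-0.024,0.103,-0.058],[-0.4,0.26,0.08],0],[[-0.034,0.121,-0.076],[-0.49,0.3,0.1],0],[[-0.047,0.139,-0.096],[-0.58,0.34,0.13],0],[[-0.062,0.155,-0.118],[-0.66,0.37,0.17],0],[[-0.08,0.168,-0.14],[-0.75,0.4,0.2],0],[[-0.101,0.18,-0.163],[-0.84,0.43,0.25],0],[[-0.124,0.189,-0.187],[-0.93,0.46,0.29],0],[[-0.15,0.195,-0.21],[-1.02,0.48,0.34],0],[[-0.179,0.198,-0.233],[-1.11,0.5,0.4],0],[[-0.209,0.198,-0.254],[-1.19,0.51,0.46],0],[[-0.242,0.194,-0.274],[-1.28,0.52,0.52],0],[[-0.276,0.187,-0.292],[-1.36,0.53,0.59],0],[[-0.312,0.177,-0.308],[-1.43,0.53,0.67],0],[[-0.348,0.163,-0.32],[-1.51,0.54,0.75],0],[[-0.385,0.146,-0.33],[-1.58,0.53,0.83],0],[[-0.421,0.126,-0.335],[-1.64,0.53,0.92],0]])

```text
time: 5.3
tcp_pos: [0.5904, 0.1603, 0.2204]
ee_rot: [-175.9, -58.1, 26.2]
ft_force: [0.6, -0.7, 0.4]
grip_width: 0.0427
gripper_force: 0.0
```

```bash
python3 - <<'E'
from plan import *
s=observe();j0=np.array(s['joints']); print(s['time'],j0,s['tcp_pos'])
A=near(W(-.205,0,.12),tool(45,-1),[-32,8,141,121,22,-53])
B=near(W(-.2,0,.03),tool(45,-1),[-32,24,145,146,35,-81])
q=steps([j0,A,B]); print(len(q)-1)
for j in q[::2]: print(j.round(0),fk(j)[0].round(3))
print(rows(q,0))
E
```

```text
5.3 [-18.6073   6.231  129.3025  92.1273  40.4188 -32.0191] [0.5904 0.1603 0.2204]
10
[-19.   6. 129.  92.  40. -32.] [0.59 0.16 0.22]
[-23.   6. 133.  98.  34. -35.] [0.582 0.082 0.189]
[-28.   5. 137. 103.  27. -37.] [0.554 0.008 0.155]
[-33.   4. 141. 109.  20. -40.] [ 0.507 -0.057  0.12 ]
[-32.  14. 143. 128.  28. -60.] [ 0.515 -0.041  0.075]
[-32.  24. 145. 146.  35. -81.] [ 0.512 -0.057  0.03 ]
[[[-0.023, 0.034, -0.011], [-0.09, -0.02, 0.05], 0], [[-0.048, 0.065, -0.024], [-0.18, -0.05, 0.11], 0], [[-0.077, 0.093, -0.041], [-0.26, -0.09, 0.17], 0], [[-0.108, 0.117, -0.059], [-0.35, -0.12, 0.23], 0], [[-0.141, 0.136, -0.08], [-0.43, -0.17, 0.29], 0], [[-0.175, 0.15, -0.103], [-0.5, -0.21, 0.35], 0], [[-0.19, 0.144, -0.082], [-0.47, -0.2, 0.36], 0], [[-0.206, 0.143, -0.067], [-0.45, -0.2, 0.36], 0], [[-0.225, 0.148, -0.057], [-0.47, -0.2, 0.36], 0], [[-0.249, 0.157, -0.052], [-0.5, -0.21, 0.35], 0]]
```

Emit:
play_rows(steps=[[[-0.023,0.034,-0.011],[-0.09,-0.02,0.05],0],[[-0.048,0.065,-0.024],[-0.18,-0.05,0.11],0],[[-0.077,0.093,-0.041],[-0.26,-0.09,0.17],0],[[-0.108,0.117,-0.059],[-0.35,-0.12,0.23],0],[[-0.141,0.136,-0.08],[-0.43,-0.17,0.29],0],[[-0.175,0.15,-0.103],[-0.5,-0.21,0.35],0],[[-0.194,0.152,-0.09],[-0.5,-0.21,0.35],0],[[-0.212,0.154,-0.077],[-0.5,-0.21,0.35],0],[[-0.23,0.155,-0.065],[-0.5,-0.21,0.35],0],[[-0.249,0.157,-0.052],[-0.5,-0.21,0.35],0],[[-0.249,0.157,-0.052],[-0.5,-0.21,0.35],0],[[-0.249,0.157,-0.052],[-0.5,-0.21,0.35],0]])

```text
time: 6.5
tcp_pos: [0.5127, -0.0547, 0.0298]
ee_rot: [-179.7, -45.0, -5.1]
ft_force: [0.4, -0.2, 0.0]
grip_width: 0.0427
gripper_force: 0.0
```

```bash
python3 - <<'E'
from plan import *
s=observe();j0=np.array(s['joints']); print(s['time'],j0,s['tcp_pos'],s['ee_rot'],s['ft_force'])
U=near(W(-.150,0,.026),tool(30,-1),[-32,42,146,154,67,-94]); print(U)
im=pic('scene','s1.png'); im2=pic('top','t1.png')
a=cv2.resize(im[60:240,120:420],None,fx=2,fy=2)
cv2.imwrite('pics/c1.png',a[:,:,::-1])
from fit import fit
fit('red_case',[66.6,-7.6,-5.3,17],True)
E
```

```text
6.5 [-32.114   24.0357 144.7965 145.7589  35.3795 -80.8194] [ 0.5127 -0.0547  0.0298] [-179.6864  -44.9923   -5.1199] [ 0.4309 -0.1507  0.0058]
[-32.7013  42.5951 146.612  154.5891  68.2513 -94.5472]
red_case ['scene', 'top'] [66.7477 -7.6858 -5.4275 17.5611] 145.49742406766626
```

View pics/c1.png

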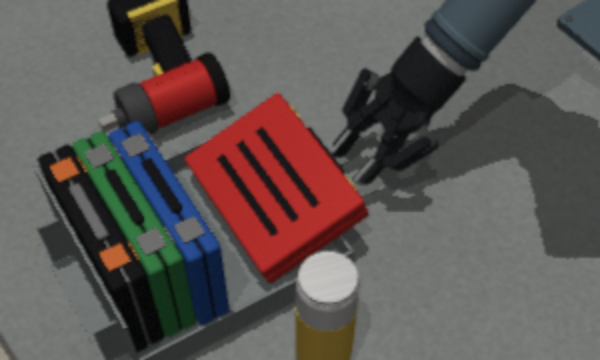

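```bash
cat > lift.py <<'E'
from plan import *
import sys
def T(al,b=30,s=.106,foot=-.0435):
    a,bb=np.radians(al),np.radians(b)
    return W(foot-s*np.cos(a)-.011*np.sin(bb),0,.018+s*np.sin(a)-.011*np.cos(bb)),tool(b,-1)
def rel(st,tg,clo=0):
    p0,R0=st
    return str([[[float(x) for x in np.round(R0.inv().apply(p-p0),3)+0.],[float(x) for x in np.round((R0.inv()*R).as_rotvec(),2)+0.],clo] for p,R in tg])
E
python3 - <<'E'
from lift import *
s=observe(); cur=(np.array(s['tcp_pos']),E('xyz',s['ee_rot']))
print(rel(cur,[(W(-.2+.05*k/8,0,.03-.004*k/8),tool(45-15*k/8,-1)) for k in range(1,9)]))
j=[-32.7,42.6,146.6,154.6,68.2,-94.5]
for al in range(15,82,5):
    j=near(*T(al),j); print(al,T(al)[0].round(3),None if j is None else j.round(0))
    if j is None: break
E
```

```text
[[[0.001, 0.002, 0.005], [-0.01, 0.03, 0.0], 0], [[0.006, 0.002, 0.01], [-0.01, 0.06, 0.0], 0], [[0.01, 0.002, 0.015], [-0.01, 0.09, 0.0], 0], [[0.014, 0.002, 0.019], [-0.01, 0.13, 0.0], 0], [[0.018, 0.002, 0.024], [-0.01, 0.16, 0.0], 0], [[0.022, 0.002, 0.029], [-0.01, 0.19, 0.0], 0], [[0.026, 0.002, 0.034], [-0.01, 0.22, 0.0], 0], [[0.03, 0.002, 0.039], [-0.01, 0.26, 0.0], 0]]
15 [ 0.56  -0.062  0.036] [-33.  40. 147. 154.  66. -94.]
20 [ 0.563 -0.062  0.045] [-33.  38. 146. 154.  64. -92.]
25 [ 0.567 -0.062  0.053] [-32.  36. 146. 154.  62. -91.]
30 [ 0.571 -0.062  0.061] [-32.  34. 145. 153.  59. -89.]
35 [ 0.576 -0.063  0.069] [-31.  32. 144. 153.  57. -88.]
40 [ 0.581 -0.063  0.077] [-31.  30. 143. 153.  54. -87.]
45 [ 0.588 -0.064  0.083] [-30.  28. 142. 153.  52. -85.]
50 [ 0.594 -0.065  0.09 ] [-29.  27. 141. 152.  50. -84.]
55 [ 0.602 -0.065  0.095] [-29.  26. 140. 152.  48. -83.]
60 [ 0.609 -0.066  0.1  ] [-28.  25. 139. 152.  46. -82.]
65 [ 0.618 -0.067  0.105] [-28.  25. 138. 152.  44. -81.]
70 [ 0.626 -0.068  0.108] [-27.  24. 136. 152.  43. -80.]
75 [ 0.635 -0.068  0.111] [-26.  24. 135. 152.  41. -79.]
80 [ 0.644 -0.069  0.113] [-26.  24. 134. 152.  40. -78.]
```

Emit:
play_rows(steps=[[[0.001,0.002,0.005],[-0.01,0.03,0.0],0],[[0.006,0.002,0.01],[-0.01,0.06,0.0],0],[[0.01,0.002,0.015],[-0.01,0.09,0.0],0],[[0.014,0.002,0.019],[-0.01,0.13,0.0],0],[[0.018,0.002,0.024],[-0.01,0.16,0.0],0],[[0.022,0.002,0.029],[-0.01,0.19,0.0],0],[[0.026,0.002,0.034],[-0.01,0.22,0.0],0],[[0.03,0.002,0.039],[-0.01,0.26,0.0],0],[[0.03,0.002,0.039],[-0.01,0.26,0.0],0]])

```text
time: 7.6
tcp_pos: [0.562, -0.0614, 0.0243]
ee_rot: [179.6, -60.1, -5.0]
ft_force: [-0.3, -0.4, 0.1]
grip_width: 0.0429
gripper_force: 0.0
```

```bash
python3 - <<'E'
from lift import *
s=observe(); cur=(np.array(s['tcp_pos']),E('xyz',s['ee_rot']))
print(s['time'],cur[0],s['ee_rot'],s['ft_force'],s['joints'])
print(rel((W(-.150,0,.026),tool(30,-1)),[T(al) for al in range(15,72,3)]))
E
```

```text
7.6 [ 0.562  -0.0614  0.0243] [179.5944 -60.0766  -5.0001] [-0.2862 -0.3835  0.1161] [-32.5402  43.4506 146.6678 155.0384  69.1766 -95.1407]
[[[0.008, 0.0, -0.006], [0.0, 0.0, 0.0], 0], [[0.013, 0.0, -0.007], [0.0, 0.0, 0.0], 0], [[0.019, 0.0, -0.008], [0.0, 0.0, 0.0], 0], [[0.024, 0.0, -0.009], [0.0, 0.0, 0.0], 0], [[0.03, 0.0, -0.01], [0.0, 0.0, 0.0], 0], [[0.035, 0.0, -0.01], [0.0, 0.0, 0.0], 0], [[0.041, 0.0, -0.01], [0.0, 0.0, 0.0], 0], [[0.046, 0.0, -0.009], [0.0, 0.0, 0.0], 0], [[0.052, 0.0, -0.008], [0.0, 0.0, 0.0], 0], [[0.057, 0.0, -0.007], [0.0, 0.0, 0.0], 0], [[0.063, 0.0, -0.006], [0.0, 0.0, 0.0], 0], [[0.068, 0.0, -0.005], [0.0, 0.0, 0.0], 0], [[0.073, 0.0, -0.003], [0.0, 0.0, 0.0], 0], [[0.078, 0.0, -0.001], [0.0, 0.0, 0.0], 0], [[0.083, 0.0, 0.002], [0.0, 0.0, 0.0], 0], [[0.088, 0.0, 0.004], [0.0, 0.0, 0.0], 0], [[0.093, 0.0, 0.007], [0.0, 0.0, 0.0], 0], [[0.098, 0.0, 0.01], [0.0, 0.0, 0.0], 0], [[0.102, 0.0, 0.014], [0.0, 0.0, 0.0], 0]]
```

Emit:
play_rows(steps=[[[0.004,0,-0.004],[0,0,0],0],[[0.009,0,-0.007],[0,0,0],0],[[0.014,0,-0.008],[0,0,0],0],[[0.019,0,-0.009],[0,0,0],0],[[0.024,0,-0.01],[0,0,0],0],[[0.03,0,-0.01],[0,0,0],0],[[0.035,0,-0.01],[0,0,0],0],[[0.041,0,-0.01],[0,0,0],0],[[0.041,0,-0.01],[0,0,0],0]])

```text
time: 8.5
tcp_pos: [0.5737, -0.0622, 0.0654]
ee_rot: [179.5, -60.1, -4.9]
ft_force: [-2.7, 0.2, -1.6]
grip_width: 0.0426
gripper_force: 1.1
```

```bash
python3 - <<'E'
from lift import *
from fit import fit
s=observe(); print(s['time'],s['tcp_pos'],s['ft_force'])
im=pic('scene','s2.png'); im2=pic('top','t2.png')
fit('red_case',[66.7,-7.7,-5.3,35],True)
cv2.imwrite('pics/c2.png',cv2.resize(np.hstack([im[80:220,130:330],im2[130:290,280:480][:140]]),None,fx=2,fy=2)[:,:,::-1])
marks(['red_case_foot','red_case_edge'])
E
```

```text
8.5 [ 0.5737 -0.0622  0.0654] [-2.6963  0.2394 -1.5634]
red_case ['scene', 'top'] [66.5626 -7.5552 -5.9375 36.3966] 192.23369473279507
red_case_foot scene [(0.88, array([ 0.671 , -0.0778,  0.0196]))]
red_case_foot top [(0.88, array([ 0.6688, -0.0765,  0.0171])), (0.58, array([ 0.779 , -0.0833,  0.0194]))]
red_case_edge scene [(0.62, array([ 0.5552, -0.0696,  0.0912]))]
red_case_edge top [(0.67, array([ 0.5481, -0.064 ,  0.0939])), (0.56, array([ 0.745 , -0.0745,  0.0215]))]
```

View pics/c2.png

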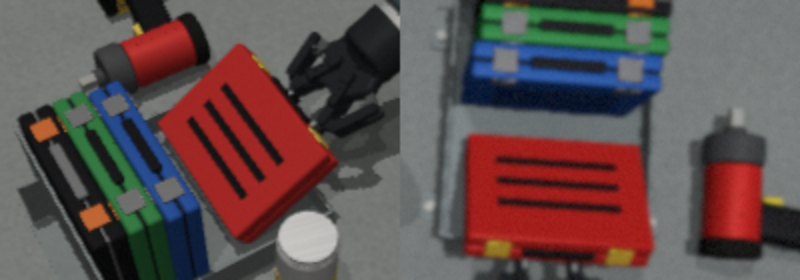

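The case is tilted about 35° with its foot still in place (left crop: red lid raised, fingers under the handle edge at about (300,100)). I'll continue the arc.

Emit:
play_rows(steps=[[[0.005,0,0.001],[0,0,0],0],[[0.011,0,0.002],[0,0,0],0],[[0.016,0,0.003],[0,0,0],0],[[0.022,0,0.004],[0,0,0],0],[[0.027,0,0.005],[0,0,0],0],[[0.032,0,0.007],[0,0,0],0],[[0.037,0,0.009],[0,0,0],0],[[0.042,0,0.012],[0,0,0],0],[[0.047,0,0.014],[0,0,0],0],[[0.052,0,0.017],[0,0,0],0],[[0.055,0,0.019],[0,0,0],0],[[0.058,0,0.021],[0,0,0],0],[[0.058,0,0.021],[0,0,0],0]])

```text
time: 10.2
tcp_pos: [0.6207, -0.0666, 0.1046]
ee_rot: [179.6, -60.0, -5.0]
ft_force: [-0.7, -0.6, -0.2]
grip_width: 0.0428
gripper_force: 0.3
```

```bash
python3 - <<'E'
from lift import *
from fit import fit
s=observe(); print(s['time'],s['tcp_pos'],s['ft_force'])
im=pic('scene','s3.png'); im2=pic('top','t3.png')
fit('red_case',[66.7,-7.7,-5.3,68],True)
marks(['red_case_foot','red_case_edge'])
print(rel(T(66),[T(a) for a in (68,70,72,74,76,78,80,82,84,86)]))
E
```

```text
10.2 [ 0.6207 -0.0666  0.1046] [-0.6956 -0.5921 -0.1754]
red_case ['scene', 'top'] [66.7183 -7.709  -6.2943 65.8097] 111.43012687427911
red_case_foot scene [(0.89, array([ 0.6697, -0.0765,  0.0209]))]
red_case_foot top [(0.67, array([ 0.6741, -0.0761,  0.0148]))]
red_case_edge scene [(0.57, array([ 0.6119, -0.0707,  0.1439]))]
red_case_edge top [(0.82, array([ 0.6084, -0.0688,  0.1387]))]
[[[0.003, 0.0, 0.002], [0.0, 0.0, 0.0], 0], [[0.006, 0.0, 0.005], [0.0, 0.0, 0.0], 0], [[0.009, 0.0, 0.007], [0.0, 0.0, 0.0], 0], [[0.011, 0.0, 0.01], [0.0, 0.0, 0.0], 0], [[0.014, 0.0, 0.012], [0.0, 0.0, 0.0], 0], [[0.016, 0.0, 0.015], [0.0, 0.0, 0.0], 0], [[0.019, 0.0, 0.018], [0.0, 0.0, 0.0], 0], [[0.021, 0.0, 0.02], [0.0, 0.0, 0.0], 0], [[0.023, 0.0, 0.023], [0.0, 0.0, 0.0], 0], [[0.026, 0.0, 0.026], [0.0, 0.0, 0.0], 0]]
```

Emit:
play_rows(steps=[[[0.003,0,0.002],[0,0,0],0],[[0.006,0,0.005],[0,0,0],0],[[0.008,0,0.006],[0,0,0],0],[[0.009,0,0.007],[0,0,0],0],[[0.01,0,0.008],[0,0,0],0],[[0.011,0,0.01],[0,0,0],0],[[0.012,0,0.011],[0,0,0],0],[[0.014,0,0.012],[0,0,0],0],[[0.015,0,0.013],[0,0,0],0],[[0.015,0,0.013],[0,0,0],0],[[0.015,0,0.013],[0,0,0],0],[[0.015,0,0.013],[0,0,0],0],[[0.015,0,0.013],[0,0,0],0]])

```text
time: 11.9
tcp_pos: [0.6387, -0.0681, 0.1105]
ee_rot: [179.6, -60.0, -5.0]
ft_force: [0.2, -0.5, 0.6]
grip_width: 0.0428
gripper_force: 0.0
```

```bash
python3 - <<'E'
from lift import *
from fit import fit
s=observe(); print(s['time'],s['tcp_pos'],s['ft_force'])
im=pic('scene','s4.png'); im2=pic('top','t4.png')
fit('red_case',[66.7,-7.7,-5.3,80],True)
cv2.imwrite('pics/c4.png',cv2.resize(np.hstack([im[80:220,130:330],im2[110:250,280:480]]),None,fx=2,fy=2)[:,:,::-1])
marks(['red_case_foot','red_case_edge'])
E
```

```text
11.9 [ 0.6387 -0.0681  0.1105] [ 0.2439 -0.4569  0.6461]
red_case ['scene', 'top'] [65.3615 -7.6384 -6.4695 83.5322] 334.3022529796232
red_case_foot scene []
red_case_foot top [(0.16, array([ 0.7472, -0.0727,  0.0167]))]
red_case_edge scene [(0.64, array([ 0.6328, -0.0735,  0.1486]))]
red_case_edge top [(0.68, array([ 0.6323, -0.0698,  0.1475]))]
```

View pics/c4.png

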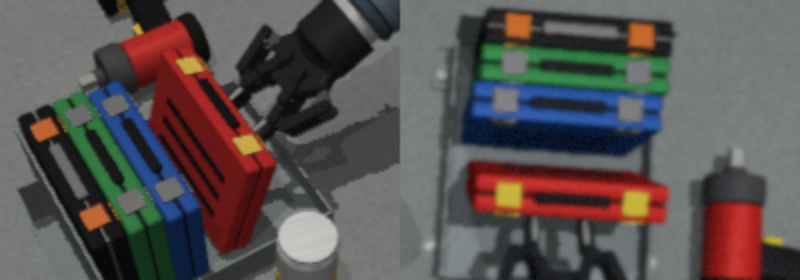

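The case is near its balance point at about 75° and the contact force is nearly zero, so I'll nudge it further.

Emit:
play_rows(steps=[[[0.001,0,0.001],[0,0,0],0],[[0.002,0,0.002],[0,0,0],0],[[0.003,0,0.003],[0,0,0],0],[[0.004,0,0.004],[0,0,0],0],[[0.005,0,0.005],[0,0,0],0],[[0.006,0,0.006],[0,0,0],0],[[0.007,0,0.007],[0,0,0],0],[[0.007,0,0.007],[0,0,0],0],[[0.007,0,0.007],[0,0,0],0],[[0.007,0,0.007],[0,0,0],0]])

```text
time: 13.3
tcp_pos: [0.6482, -0.069, 0.1131]
ee_rot: [179.6, -60.0, -5.0]
ft_force: [0.9, 0.1, 0.4]
grip_width: 0.0431
gripper_force: 0.0
```

```bash
python3 - <<'E'
from lift import *
from fit import fit
s=observe(); print(s['time'],s['tcp_pos'],s['ft_force'])
im=pic('scene','s5.png'); im2=pic('top','t5.png')
for c in (('scene','top'),('top',),('scene',)): fit('red_case',[66.7,-7.7,-5.3,88],True,c)
cv2.imwrite('pics/c5.png',cv2.resize(np.hstack([im[80:220,130:330],im2[110:250,280:480]]),None,fx=2,fy=2)[:,:,::-1])
marks(['red_case_foot','red_case_edge','red_case','blue_case'])
E
```

```text
13.3 [ 0.6482 -0.069   0.1131] [0.9322 0.0976 0.4388]
red_case ['scene', 'top'] [66.7234 -7.6946 -7.1759 95.7503] 514.682798923491
red_case ['top'] [67.4611 -7.6819 -4.9841 91.3439] 32.289257977700885
red_case ['scene'] [ 65.6104  -8.2098  -8.1553 100.7689] 99.52902729719337
red_case_foot scene []
red_case_foot top [(0.8, array([ 0.6716, -0.0757,  0.0189]))]
red_case_edge scene [(0.71, array([ 0.6831, -0.0802,  0.1601]))]
red_case_edge top [(0.79, array([ 0.6796, -0.0721,  0.1584]))]
red_case scene [(0.58, array([ 0.691 , -0.0806,  0.0209]))]
red_case top [(0.94, array([ 0.6907, -0.0793,  0.0213]))]
blue_case scene [(0.76, array([ 0.7402, -0.0732,  0.0184]))]
blue_case top [(0.87, array([ 0.7461, -0.0709,  0.0181]))]
```

View pics/c5.png

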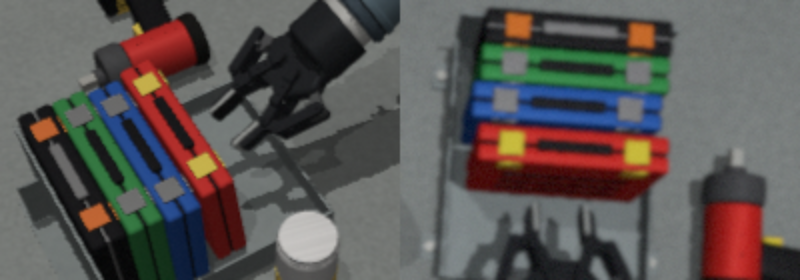

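```bash
python3 - <<'E'
from lift import *
s=observe(); cur=(np.array(s['tcp_pos']),E('xyz',s['ee_rot'])); j=np.array(s['joints']); print(j)
via=[]
for k in range(1,5): via.append((W(-.063-.02*k/4,0,.113-.013*k/4),tool(30,-1)))
for k in range(1,13): via.append((W(-.083,0,.1-.069*k/12),tool(30+15*k/12,-1)))
for k in range(1,4): via.append((W(-.083+.02*k/3,0,.031),tool(45,-1)))
for p,R in via+[(W(-.04,0,.031),tool(45,-1)),(W(-.025,0,.031),tool(45,-1))]:
    n=near(p,R,j)
    if n is None: print('none',p)
    else: j=n; print(j.round(0),end=' ')
print(rel(cur,via,1))
E
```

```text
[-25.3229  24.6029 133.2828 152.5665  39.636  -78.681 ]
[-26.  25. 134. 152.  41. -79.] [-26.  25. 135. 152.  42. -79.] [-26.  26. 136. 153.  43. -80.] [-27.  26. 136. 153.  44. -81.] [-27.  26. 136. 152.  42. -80.] [-26.  26. 135. 152.  40. -80.] [-26.  26. 135. 152.  38. -79.] [-26.  26. 134. 151.  37. -78.] [-25.  26. 133. 151.  35. -78.] [-25.  26. 133. 151.  33. -77.] [-25.  26. 132. 150.  32. -76.] [-25.  27. 131. 149.  30. -75.] [-24.  27. 131. 149.  28. -75.] [-24.  27. 130. 148.  26. -74.] [-24.  27. 129. 147.  25. -72.] [-24.  28. 128. 146.  23. -71.] [-23.  28. 128. 145.  23. -70.] [-23.  28. 127. 145.  22. -70.] [-23.  28. 126. 145.  21. -69.] [-22.  30. 122. 143.  19. -67.] [-21.  30. 120. 142.  18. -65.] [[[-0.005, 0.001, -0.003], [0.0, 0.0, 0.0], 1], [[-0.011, 0.001, -0.005], [0.0, 0.0, 0.0], 1], [[-0.016, 0.001, -0.008], [0.0, 0.0, 0.0], 1], [[-0.021, 0.001, -0.011], [0.0, 0.0, 0.0], 1], [[-0.026, 0.001, -0.008], [0.0, -0.02, 0.0], 1], [[-0.031, 0.001, -0.005], [0.0, -0.04, 0.0], 1], [[-0.036, 0.001, -0.002], [0.0, -0.07, 0.0], 1], [[-0.041, 0.001, 0.001], [0.0, -0.09, 0.0], 1], [[-0.046, 0.001, 0.004], [0.0, -0.11, 0.0], 1], [[-0.051, 0.001, 0.007], [0.0, -0.13, 0.0], 1], [[-0.056, 0.0, 0.009], [0.0, -0.15, 0.0], 1], [[-0.061, 0.0, 0.012], [0.0, -0.17, 0.0], 1], [[-0.066, 0.0, 0.015], [0.0, -0.2, 0.0], 1], [[-0.071, 0.0, 0.018], [0.0, -0.22, 0.0], 1], [[-0.076, 0.0, 0.021], [0.0, -0.24, 0.0], 1], [[-0.081, 0.0, 0.024], [0.0, -0.26, 0.0], 1], [[-0.078, 0.0, 0.03], [0.0, -0.26, 0.0], 1], [[-0.074, 0.0, 0.035], [0.0, -0.26, 0.0], 1], [[-0.071, 0.0, 0.041], [0.0, -0.26, 0.0], 1]]
```

Emit:
play_rows(steps=[[[-0.005,0.001,-0.003],[0,0,0],1],[[-0.011,0.001,-0.005],[0,0,0],1],[[-0.016,0.001,-0.008],[0,0,0],1],[[-0.021,0.001,-0.011],[0,0,0],1],[[-0.026,0.001,-0.008],[0,-0.02,0],1],[[-0.031,0.001,-0.005],[0,-0.04,0],1],[[-0.036,0.001,-0.002],[0,-0.07,0],1],[[-0.041,0.001,0.001],[0,-0.09,0],1],[[-0.046,0.001,0.004],[0,-0.11,0],1],[[-0.051,0.001,0.007],[0,-0.13,0],1],[[-0.056,0,0.009],[0,-0.15,0],1],[[-0.061,0,0.012],[0,-0.17,0],1],[[-0.066,0,0.015],[0,-0.2,0],1],[[-0.071,0,0.018],[0,-0.22,0],1],[[-0.076,0,0.021],[0,-0.24,0],1],[[-0.081,0,0.024],[0,-0.26,0],1],[[-0.081,0,0.024],[0,-0.26,0],1]])

```text
time: 15.7
tcp_pos: [0.6289, -0.0675, 0.0306]
ee_rot: [179.7, -45.0, -5.1]
ft_force: [-0.1, 0.1, -0.4]
grip_width: -0.0
gripper_force: 0.0
```

```bash
python3 - <<'E'
from lift import *
from fit import fit
s=observe(); print(s['time'],s['tcp_pos'],s['ee_rot'],s['ft_force'],s['grip_width'])
cur=(np.array(s['tcp_pos']),E('xyz',s['ee_rot']))
im=pic('scene','s6.png'); im2=pic('top','t6.png')
fit('red_case',[67.3,-7.7,-5.3,90],True,('top',)); fit('blue_case',[72.3,-7.2,-5.3,90],False,('top',))
cv2.imwrite('pics/c6.png',cv2.resize(np.hstack([im[80:220,130:330],im2[110:250,280:480]]),None,fx=2,fy=2)[:,:,::-1])
print('rackx',E('z',-YAW).apply(np.r_[cur[0][:2]-O,0]))
print(rel(cur,[(W(x/1000,0,.031),tool(45,-1)) for x in range(-80,-20,4)],1))
E
```

```text
15.7 [ 0.6289 -0.0675  0.0306] [179.7045 -45.0316  -5.1384] [-0.0556  0.1399 -0.4288] -4.898438905764082e-05
red_case ['top'] [67.2575 -7.4535 -5.055  87.8926] 32.726705113417914
blue_case ['top'] [72.7304 -7.3751 -5.4142] 422.63066512879664
rackx [-0.0825  0.0004  0.    ]
[[[0.002, 0.0, 0.001], [0.0, 0.0, 0.0], 1], [[0.005, 0.0, 0.004], [0.0, 0.0, 0.0], 1], [[0.008, 0.0, 0.007], [0.0, 0.0, 0.0], 1], [[0.011, 0.0, 0.01], [0.0, 0.0, 0.0], 1], [[0.013, 0.0, 0.013], [0.0, 0.0, 0.0], 1], [[0.016, 0.0, 0.016], [0.0, 0.0, 0.0], 1], [[0.019, 0.0, 0.018], [0.0, 0.0, 0.0], 1], [[0.022, 0.0, 0.021], [0.0, 0.0, 0.0], 1], [[0.025, 0.0, 0.024], [0.0, 0.0, 0.0], 1], [[0.028, 0.0, 0.027], [0.0, 0.0, 0.0], 1], [[0.03, 0.0, 0.03], [0.0, 0.0, 0.0], 1], [[0.033, 0.0, 0.033], [0.0, 0.0, 0.0], 1], [[0.036, 0.0, 0.035], [0.0, 0.0, 0.0], 1], [[0.039, 0.0, 0.038], [0.0, 0.0, 0.0], 1], [[0.042, 0.0, 0.041], [0.0, 0.0, 0.0], 1]]
```

View pics/c6.png

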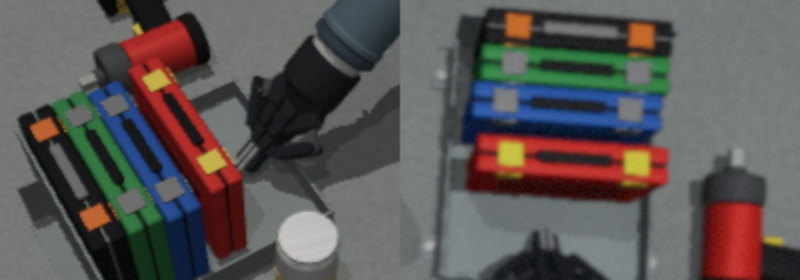

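The red case now stands upright with a gap of about 10–15 mm to blue, and the closed fingers are low in front of it (left crop, (245,155)). I'll push gently.

Emit:
play_rows(steps=[[[0.004,0,0.004],[0,0,0],1],[[0.008,0,0.008],[0,0,0],1],[[0.012,0,0.012],[0,0,0],1],[[0.016,0,0.016],[0,0,0],1],[[0.019,0,0.019],[0,0,0],1],[[0.021,0,0.021],[0,0,0],1],[[0.022,0,0.022],[0,0,0],1],[[0.023,0,0.023],[0,0,0],1],[[0.024,0,0.024],[0,0,0],1],[[0.025,0,0.025],[0,0,0],1],[[0.026,0,0.026],[0,0,0],1],[[0.027,0,0.027],[0,0,0],1],[[0.028,0,0.028],[0,0,0],1],[[0.029,0,0.029],[0,0,0],1],[[0.03,0,0.03],[0,0,0],1],[[0.031,0,0.031],[0,0,0],1],[[0.032,0,0.032],[0,0,0],1]])

```text
time: 17.6
tcp_pos: [0.6736, -0.0716, 0.0309]
ee_rot: [179.7, -45.1, -5.2]
ft_force: [-4.4, 0.2, 1.4]
grip_width: 0.0001
gripper_force: 1.9
```

```bash
cat > chk.py <<'E'
from lift import *
from fit import fit
s=observe(); print(s['time'],s['tcp_pos'],s['ft_force'],'rackx',E('z',-YAW).apply(np.r_[s['tcp_pos'][:2]-O,0]))
snapshot('top'); fit('red_case',[68,-7.6,-5.3,90],True,('top',))
marks(['red_case','red_case_edge','blue_case'],('top',))
E
python3 chk.py
```

```text
17.6 [ 0.6736 -0.0716  0.0309] [-4.449   0.2009  1.3925] rackx [-0.0376  0.0004  0.    ]
red_case ['top'] [68.1348 -7.5502 -4.8335 87.7151] 49.94565167243368
red_case top [(0.64, array([ 0.6973, -0.0794,  0.0167]))]
red_case_edge top [(0.56, array([ 0.6764, -0.0727,  0.1542]))]
blue_case top [(0.87, array([ 0.7438, -0.0745,  0.0184]))]
```

Emit:
play_rows(steps=[[[0.0005,0,0.0005],[0,0,0],1],[[0.001,0,0.001],[0,0,0],1],[[0.0015,0,0.0015],[0,0,0],1],[[0.002,0,0.002],[0,0,0],1],[[0.0025,0,0.0025],[0,0,0],1],[[0.003,0,0.003],[0,0,0],1],[[0.0035,0,0.0035],[0,0,0],1]])

```text
time: 18.55
tcp_pos: [0.6786, -0.0721, 0.031]
ee_rot: [179.7, -45.1, -5.2]
ft_force: [-3.1, -0.7, -0.4]
grip_width: 0.0002
gripper_force: 1.4
```

```bash
python3 chk.py
```

```text
18.55 [ 0.6786 -0.0721  0.031 ] [-3.1314 -0.6676 -0.375 ] rackx [-0.0326  0.0003  0.    ]
red_case ['top'] [68.5465 -7.6865 -5.5727 88.737 ] 18.90795847750865
red_case top [(0.61, array([ 0.7027, -0.0821,  0.0175]))]
red_case_edge top [(0.64, array([ 0.683 , -0.0719,  0.1553]))]
blue_case top [(0.92, array([ 0.7502, -0.0738,  0.0181]))]
```

Emit:
play_rows(steps=[[[0.0004,0,0.0004],[0,0,0],1],[[0.0008,0,0.0008],[0,0,0],1],[[0.0012,0,0.0012],[0,0,0],1],[[0.0016,0,0.0016],[0,0,0],1]])

```text
time: 19.2
tcp_pos: [0.6805, -0.0724, 0.0309]
ee_rot: [179.7, -45.0, -5.2]
ft_force: [-7.8, -0.8, 4.7]
grip_width: -0.0005
gripper_force: 3.8
```

Emit:
play_rows(steps=[[[0.0003,0,0.0003],[0,0,0],1],[[0.0006,0,0.0006],[0,0,0],1],[[0.0009,0,0.0009],[0,0,0],1]])

```text
time: 19.5
tcp_pos: [0.681, -0.0724, 0.0309]
ee_rot: [179.7, -45.0, -5.2]
ft_force: [-13.5, -0.2, 7.8]
grip_width: 0.0002
gripper_force: 6.5
```

The force rises to 13.5 N exactly at the predicted home position, so the case is touching the row. I'll back off and look.

Emit:
play_rows(steps=[[[-0.001,0,-0.001],[0,0,0],1],[[-0.006,0,-0.006],[0,0,0],1],[[-0.014,0,-0.014],[0,0,0],1],[[-0.024,0,-0.024],[0,0,0],1],[[-0.034,0,-0.034],[0,0,0],1],[[-0.034,0,-0.034],[0,0,0],1]])

```text
time: 20.1
tcp_pos: [0.6318, -0.0674, 0.0302]
ee_rot: [179.8, -44.9, -5.2]
ft_force: [-0.2, -0.5, 0.1]
grip_width: 0.0002
gripper_force: 0.0
```

```bash
python3 chk.py; python3 - <<'E'
from h import *
im=pic('scene','s7.png'); im2=pic('top','t7.png')
cv2.imwrite('pics/c7.png',cv2.resize(np.hstack([im[100:225,130:260],im2[110:235,290:420]]),None,fx=3,fy=3,interpolation=cv2.INTER_CUBIC)[:,:,::-1])
E
```

```text
20.1 [ 0.6318 -0.0674  0.0302] [-0.1714 -0.5412  0.0952] rackx [-0.0796  0.0008  0.    ]
red_case ['top'] [68.7096 -7.7348 -4.704  89.5282] 10.5120645905421
red_case top [(0.82, array([ 0.7061, -0.0808,  0.0189]))]
red_case_edge top [(0.87, array([ 0.6861, -0.0727,  0.156 ])), (0.19, array([ 0.6823,  0.1257, -0.0009]))]
blue_case top [(0.72, array([ 0.7469, -0.0737,  0.0199]))]
```

View pics/c7.png

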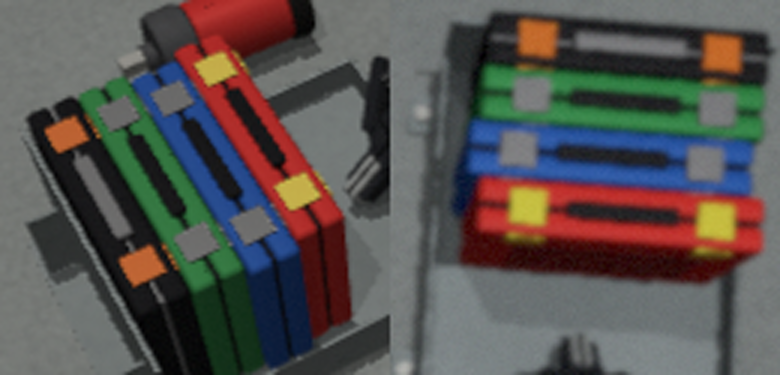

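The red case looks flush and parallel to blue (right crop: their shared edge runs straight from (475,185) to (760,200)). I'll confirm it is square with a light touch 50 mm either side of centre.

Emit:
play_rows(steps=[[[0,-0.025,0],[0,0,0],1],[[0,-0.05,0],[0,0,0],1],[[0.01,-0.05,0.01],[0,0,0],1],[[0.02,-0.05,0.02],[0,0,0],1],[[0.028,-0.05,0.028],[0,0,0],1],[[0.031,-0.05,0.031],[0,0,0],1],[[0.032,-0.05,0.032],[0,0,0],1],[[0.0328,-0.05,0.0328],[0,0,0],1],[[0.0334,-0.05,0.0334],[0,0,0],1],[[0.0338,-0.05,0.0338],[0,0,0],1]])

```text
time: 21.45
tcp_pos: [0.6858, -0.0227, 0.0305]
ee_rot: [179.7, -45.0, -5.2]
ft_force: [-4.0, -0.0, 2.8]
grip_width: -0.0
gripper_force: 2.2
```

Emit:
play_rows(steps=[[[-0.003,0,-0.003],[0,0,0],1],[[-0.012,0,-0.012],[0,0,0],1],[[-0.015,0.03,-0.015],[0,0,0],1],[[-0.015,0.065,-0.015],[0,0,0],1],[[-0.015,0.1,-0.015],[0,0,0],1],[[-0.008,0.1,-0.008],[0,0,0],1],[[-0.003,0.1,-0.003],[0,0,0],1],[[-0.002,0.1,-0.002],[0,0,0],1],[[-0.001,0.1,-0.001],[0,0,0],1],[[-0.0004,0.1,-0.0004],[0,0,0],1],[[0,0.1,0],[0,0,0],1]])

```text
time: 22.55
tcp_pos: [0.6763, -0.1205, 0.0308]
ee_rot: [179.7, -45.0, -5.1]
ft_force: [-8.2, 3.1, 6.0]
grip_width: -0.0001
gripper_force: 4.1
```

Both sides make contact along one line at 5.5° yaw, so the case is square. I'll retreat clear of everything.

Emit:
play_rows(steps=[[[-0.002,0,-0.002],[0,0,0],1],[[-0.012,-0.01,-0.012],[0,0,0],1],[[-0.024,-0.03,-0.024],[0,0,0],1],[[-0.034,-0.05,-0.034],[0,0,0],1],[[-0.024,-0.05,-0.044],[0,0.05,0],1],[[-0.014,-0.05,-0.054],[0,0.1,0],1],[[-0.004,-0.05,-0.064],[0,0.15,0],1],[[0.006,-0.05,-0.074],[0,0.2,0],1],[[0.016,-0.05,-0.084],[0,0.26,0],1],[[0.018,-0.05,-0.095],[0,0.26,0],1],[[0.018,-0.05,-0.095],[0,0.26,0],1]])

```text
time: 23.65
tcp_pos: [0.6269, -0.0666, 0.1113]
ee_rot: [179.6, -60.0, -5.0]
ft_force: [-0.7, -0.8, -0.3]
grip_width: 0.0001
gripper_force: 0.0
```

```bash
python3 chk.py; python3 - <<'E'
from h import *
im=pic('scene','s8.png'); im2=pic('top','t8.png')
marks(['spray_can','impact_wrench','spanner','green_case','black_case'],('top',))
cv2.imwrite('pics/c8.png',np.hstack([im[60:340,120:400],im2[100:380,190:540]])[:,:,::-1])
E
```

```text
23.65 [ 0.6269 -0.0666  0.1113] [-0.711  -0.8187 -0.2718] rackx [-0.0845  0.001   0.    ]
red_case ['top'] [68.7988 -7.7188 -5.2384 89.0458] 21.26851211072664
red_case top [(0.63, array([ 0.7076, -0.0798,  0.019 ])), (0.39, array([ 0.6832,  0.1257, -0.0002]))]
red_case_edge top [(0.58, array([ 0.684 , -0.0732,  0.1588])), (0.42, array([ 0.6883, -0.0773,  0.0155]))]
blue_case top [(0.71, array([ 0.746 , -0.0706,  0.0176]))]
spray_can top [(0.98, array([0.6802, 0.1262, 0.0024]))]
impact_wrench top [(0.81, array([ 0.6238, -0.2767, -0.0006])), (0.69, array([ 0.5731, -0.0635,  0.0482]))]
spanner top [(0.94, array([0.7542, 0.2523, 0.0025]))]
green_case top [(0.69, array([ 0.7809, -0.0854,  0.0193]))]
black_case top [(0.7, array([ 0.8172, -0.0917,  0.0173])), (0.65, array([ 0.5737, -0.0628,  0.0493]))]
```

View pics/c8.png

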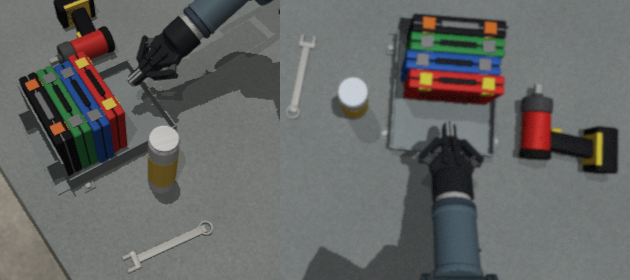

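The red case is upright and flush with the row, the other cases and the tools have not moved, and the gripper is clear of everything. I'm handing it in.

```bash
python3 -c "
from workcell import *
print(finish_job())"
```

```text
the job is handed in; nothing more can be done
None
```

The red case now stands upright on its hinge edge, handle up, flush and square against the blue case at the front of the row. The other cases and the tools beside the rack are where they were, and I handed the job in at about 24 s of the 43 s allowed.

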